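Build up the tea warmer and set the teapot on it

ROBOT

A 6-joint arm with a two-finger parallel gripper is mounted at the origin on the work surface. World frame = base frame: x ahead of the robot, y to its left, z up, the work surface at z = 0. Lengths are in m, angles in rad, forces in N, time in s.
With the tool pointing down it reaches from about 0.375 to 0.9 m from the base axis. Payload 3.1 kg.
Tool frame: the origin (TCP) lies at the very end of the fingers, on their centre line; the grasp point (between the pads) lies 19 mm behind it; z points along the fingers, y is the line along which they close (so a half turn about z gives the same grasp; the last joint's range is limited). The gripper opens to 87 mm and grips with 3 to 60 N. Pads are 19 mm wide; open, the fingers measure 117 mm over their backs; the gripper's body (75 mm by 190 mm) begins 51 mm behind the grasp point.
Start: joints at [1.089, 0.527, 1.433, -0, 1.181, -0.178], TCP at [0.186, 0.597, 0.188] pointing down, gripper open.
Joint ranges: [-3.08, 3.08], [-0.75, 2.2], [0.22, 2.44], [-1.43, 4.57], [0, 2.65], [-2.85, 2.85]. Speed limits (rad/s): [2.79, 2.79, 3.14, 3.14, 3.14, 3.14].

INTERFACE

Orientations are given as a unit quaternion [x, y, z, w].
In Python, from rig import robot gives the robot as it stands. The module is installed in compiled form; this text tells all that it offers.
- The arm moves only by the tool play_rows, never from a script. Its argument "steps" is one flat list of numbers, 5 for each row, row after row: the opening, from -1 (shut) to 1 (fully open), then the shift along the tool's x, y, z as a fraction of full scale, then the turn about the tool's z as a fraction of full scale. In form: [claw, tx, ty, tz, twist, claw, tx, ty, tz, twist, ...]. A call has exactly 10 rows; each row shifts and turns the commanded pose from where the row before left it, along the tool's axes as they then stand; what a row does not reach is not made up. Full scale, the value 1, is 0.03 m for a shift and 0.1 rad for a turn. A row lasts 1/10 s, in which the tool goes at most 50 mm and 8.59 degrees, less where a joint would pass 70% of its speed; a pose out of reach is approached as far as the arm can. A call with a number of a shift or a turn outside -1 to 1 is refused whole. A call with a gripper value outside its range is refused whole. The fingers move at their own pace and stop on an object; "grip_force" is the grip in N (left out, the last holds). Time passes only in rows, so rows that do not move let the fingers close, or fill a call up. It gives the time, the measured TCP pose, the force, the opening and the grip force at its end, in the units of the state.
- robot.get_obs(): the state, without advancing time (a new reading comes with each control period).
- robot.camera(name): name is "side" or "top" or "wrist"; returns a dict with "image" (384x512x3 uint8, red, green, blue), "mtx" (3x3 intrinsics, pixels), "rvec" (rotation vector, rad) and "tvec" (3), from world to camera coordinates, as OpenCV has them. Camera axes: x right, y down, z forward; pixel columns grow to the right and rows downward; lengths in m; the calibration is good to about 2 mm. A picture is of the moment at which its call begins. There is no depth.
- robot.hand_in(): hands the job in; it is judged then, once.
The state is a dict: "time": time; "q": joint angles; "joint_velocities": joint speeds; "joint_torque": joint torques, N m; "position": TCP position; "tool_rot": TCP orientation; "ft_force": force on the tool from outside, world axes, zero at the start; "moment": the same for the moment, N m; "grip_width": finger opening in m; "grip_force": force on a finger pad.
Only numpy, scipy, OpenCV 4.12 (cv2) and the standard library are available. Lean on these libraries where they do the work, as an engineer would, in place of code of your own. Each camera call takes 0.05 s, during which the arm holds its last target. There are 200 camera calls.

TASK

Set up the tea warmer on the round wooden dish: first stand the tealight in the middle of the dish, then put the steel stand over it, also in the middle of the dish, then set the small teapot centrally on top of the stand, and last put the lid properly on the pot. Everything ends upright and let go; leave the tumbler, the remote control and the roll of tape where they are.

Things in the scene. Friction and masses are not known exactly. Their poses are not given: they have to be found in the camera images.
- dish: The target: flat round dish of pale wood, fixed to the table, 124 mm in diameter, 8 mm thick, with a low raised bead on top (a ring 98 mm outside, 90 mm inside, 3 mm high). Origin: centre of the underside; its flat top is 8 mm above the origin. z up.
- tealight: Loose unlit tealight: aluminium cup 38 mm in diameter, 17 mm high, white top with a short black wick (6 mm, cannot be felt), 20 g. Origin: centre of the underside, z up.
- stand: Loose steel warmer stand, 150 g or so: upright tube 66 mm in outer diameter, 60 mm inside, 56 mm high, open below, a row of dark round vents around its side; its flat top is a ring 13 mm wide and 4 mm thick around a 40 mm opening. It goes over the tealight and stands on the dish inside the bead. Origin: centre of the underside, z up.
- pot: Loose small white teapot without lid, 250 g or so: body 64 mm in diameter, straight sides from 10 to 46 mm above the underside, flat foot 48 mm across; collar 58 mm outside, 48 mm inside, rim 60 mm above the underside, mouth 10 mm deep. Spout along +x (to 56 mm from the axis), handle along -x (to 58 mm): grip the body along y. Origin: centre of the underside, z up. May face any way.
- lid: Loose white lid of the pot, 60 g or so, right way up: below, a tapered plug 7 mm high (32 mm across at the bottom, 38 at the top) for the pot's mouth; then a flange 60 mm across, 7 to 12 mm above the underside, which rests on the pot's rim; on top a round knob 16 mm across, 12 to 29 mm above the underside. Origin: centre of the plug's underside, z up; seated, 53 mm above the pot's origin.
- tumbler: Bystander: drinking glass, 70 mm in diameter, 85 mm high, loose. Origin: centre of the underside.
- remote: Bystander: white remote control 165 x 46 x 20 mm, loose, long along its x. Origin: centre of the underside.
- tape: Bystander: roll of blue tape lying flat, 80 mm in diameter with a 56 mm hole, 24 mm high, loose. Origin: centre of the underside.
Things that resemble listed ones, but are neither listed nor needed, are in the scene too. Leave any orange or purple look-alike of the stand alone.

How it is judged:
On the way, in this order (a step that is already met when the one before it is completed fails the run):
1. the tealight stands in the middle of the dish (horizontal distance between tealight and dish below 0.015 m and z of tealight in the frame of dish between 0.005 and 0.011 m and angle between tealight's own z axis and vertical below 0.1 rad), for 0.2 s.
2. the stand is over it, on the dish (all of step 1 and horizontal distance between stand and dish below 0.015 m and z of stand in the frame of dish between 0.005 and 0.011 m and angle between stand's own z axis and vertical below 0.06 rad), for 0.2 s.
3. the pot stands on the stand (all of step 2 and horizontal distance between pot and stand below 0.013 m and z of pot in the frame of stand between 0.053 and 0.059 m and angle between pot's own z axis and vertical below 0.08 rad), for 0.2 s.
4. the lid is on the pot (all of step 3 and horizontal distance between lid and pot below 0.008 m and z of lid in the frame of pot between 0.05 and 0.056 m and angle between lid's own z axis and vertical below 0.08 rad), for 0.2 s.
At the end, for the whole second after the job is handed in: Tealight and stand each upright and flat on the dish (within 3 mm in height), centred on it within 15 mm; the pot upright on the stand, centred within 13 mm, height within 3 mm; the lid level and seated on the pot, centred within 8 mm, height within 3 mm; all four at rest (under 20 mm/s) (all of step 4 and linear speed of each of tealight, stand, pot, lid below 0.02 m/s); the robot touches nothing.
It fails at once if the tumbler is moved by more than 30 mm (distance of tumbler from where it was at the start of the episode above 0.03 m).
It fails at once if the remote control is moved by more than 30 mm (distance of remote from where it was at the start of the episode above 0.03 m).
It fails at once if the roll of tape is moved by more than 30 mm (distance of tape from where it was at the start of the episode above 0.03 m).
It also fails if it takes over 109 s, if anything falls off the work surface, if the arm or the gripper's body presses on something with over 40 N, if the wrist force passes 120 N, or if a joint passes its speed limit or range.

## Working session

There is one attempt and no reset: what is moved stays moved. The work goes in short steps, Python scripts to look and compute and a tool call to move; the robot and the scene stay as the last step left them, time stands still between calls to the robot, and variables do not carry over. Pictures are saved under pics/ and viewed, at most 14 in all, crops included, and the job is handed in when it is done.

Besides the shell and the picture viewer there is one more tool, called after "Emit:" as name(argument=value, ...), one argument or row to a line, values as JSON. play_rows: Moves the arm, as the interface text tells. Shift numbers are shares of 0.03 m and turn numbers shares of 0.1 rad, none past 1 either way. Its arguments: {"type":"object","properties":{"steps":{"type":"array"},"grip_force":{"type":"number"}},"required":["steps"]}

```bash
mkdir -p pics; cat > h.py <<'E'
import numpy as np, cv2
from rig import robot
def shot(n):
    c=robot.camera(n); np.savez('pics/%s.npz'%n,**c); return c
def ld(n): return dict(np.load('pics/%s.npz'%n))
def ray(c,uv,z):
    R=cv2.Rodrigues(np.array(c['rvec'],float))[0]; t=np.array(c['tvec'],float).ravel()
    o=-R.T@t; d=R.T@np.linalg.solve(np.array(c['mtx'],float),[uv[0],uv[1],1.])
    return o+d*(z-o[2])/d[2]
def proj(c,p): return cv2.projectPoints(np.array([p],float),np.array(c['rvec'],float),np.array(c['tvec'],float),np.array(c['mtx'],float),None)[0].ravel()
def save(img,f): cv2.imwrite('pics/'+f,img[:,:,::-1])
E
python3 - <<'E'
from h import *
for n in('top','side'):
    c=shot(n); save(cv2.resize(c['image'],(800,600)),n+'1.png')
    print(n,c['mtx'],cv2.Rodrigues(np.array(c['rvec'],float))[0].T@-np.array(c['tvec']).ravel())
o=robot.get_obs(); print(o)
E
```

```text
top [[474.59239049   0.         253.89928807]
 [  0.         474.59239049 197.94338758]
 [  0.           0.           1.        ]] [0.39429746 0.00266546 1.34554658]
side [[382.35589014   0.         257.69974263]
 [  0.         382.35589014 196.16956506]
 [  0.           0.           1.        ]] [0.31429845 0.56894634 0.72050066]
{'time': 0.1, 'q': array([ 1.08949326e+00,  5.28369759e-01,  1.43379413e+00,  2.32686809e-05,
        1.18140388e+00, -1.78492908e-01]), 'joint_velocities': array([ 0.00173109, -0.0007766 , -0.00345257,  0.00056532, -0.00031233,
       -0.00240623]), 'joint_torque': array([-5.77553728e-04, -4.40981913e+01, -1.77149534e+01,  6.34610653e-02,
        5.34627226e-02, -4.23770655e-05]), 'position': array([0.18599124, 0.59591256, 0.18736533]), 'tool_rot': array([ 1.50831591e-01,  9.88558979e-01, -9.30819051e-04, -3.30094853e-04]), 'ft_force': array([-0.1071424 , -0.51798346,  0.29637062]), 'moment': array([0.05596306, 0.00298821, 0.00173707]), 'grip_force': 0.0, 'grip_width': 0.0869253864130082}
```

View pics/top1.png

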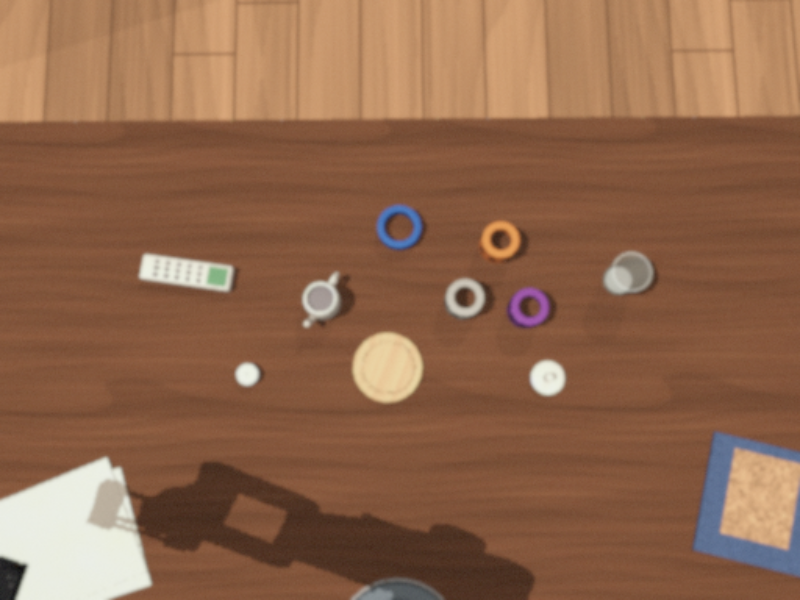

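View pics/side1.png

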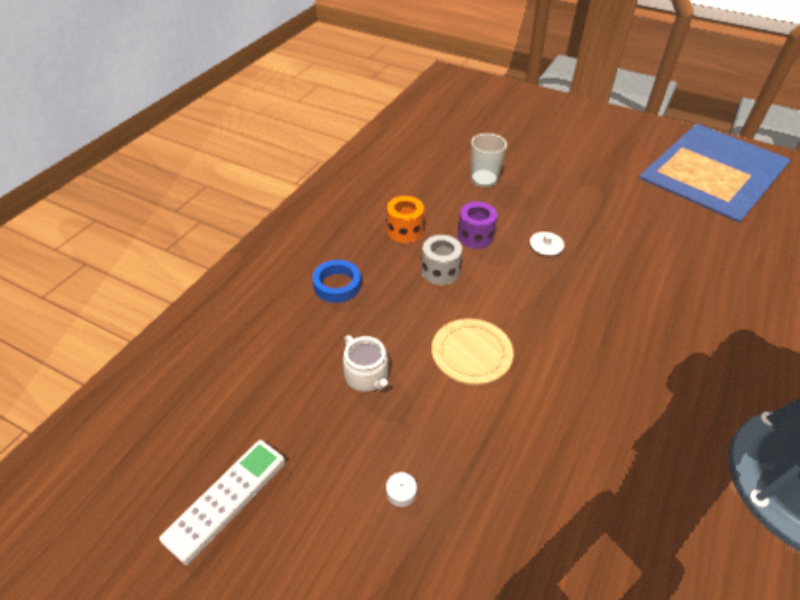

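The top view (800x600 px) shows the tealight at (247,374), dish (388,367), pot (321,299) and lid (547,378). There are three stand-like tubes: grey (466,298), orange (501,240) and purple (529,307). The grey one is the steel stand, since it is the only uncoloured one. The tape is at (400,227), the tumbler at (630,272) and the remote at (187,272). The side view agrees.

```bash
cat > m.py <<'E'
from h import *
T=ld('top'); S=ld('side')
def blob(c,uv,r,f):
    im=c['image']; hsv=cv2.cvtColor(im,cv2.COLOR_RGB2HSV)
    u,v=[int(x/1.5625) for x in uv]; m=f(hsv).astype(np.uint8)
    w=np.zeros_like(m); cv2.circle(w,(u,v),r,1,-1); m&=w
    k=max(cv2.findContours(m,cv2.RETR_EXTERNAL,cv2.CHAIN_APPROX_NONE)[0],key=cv2.contourArea)
    e=cv2.minEnclosingCircle(k); el=cv2.fitEllipse(cv2.convexHull(k)); return el,k
white=lambda h:(h[...,1]<70)&(h[...,2]>105)
dish=lambda h:(h[...,2]>165)&(h[...,0]<30)
for n,tuv,suv,r,f,z in [('tealight',(247,374),(401,488),14,white,.017),('dish',(388,367),(472,350),30,dish,.008),('stand',(466,298),(441,246),20,white,.056),('pot',(321,299),(365,355),15,white,.055),('lid',(547,378),(547,243),16,white,.012)]:
    for c,uv in((T,tuv),(S,suv)):
        el,k=blob(c,uv,r if c is T else int(r*1.3),f); print(n,'T' if c is T else 'S',np.round(el[0],1),np.round(el[1],1),np.round(ray(c,el[0],z),4))
el,k=blob(T,(321,299),30,white)
p=k[:,0,:]; 
ctr=np.array([321,299])/1.5625
d=np.hypot(*(p-ctr).T); i=np.argsort(-d)[:12]
print(np.c_[p[i],d[i]])
print([ray(T,q,.045)[:2].round(4) for q in p[i[:6]]])
a=cv2.resize(T['image'][165:215,165:245],None,fx=5,fy=5,interpolation=2); b=cv2.resize(T['image'][130:220,275:370],None,fx=4.2,fy=4.2,interpolation=2)
h=380
a=cv2.resize(a,(400,380)) if 0 else cv2.copyMakeBorder(a,0,378-a.shape[0],0,0,0)
save(np.hstack([a,b[:378]]),'crop1.png')
E
python3 m.py
```

```text
tealight T [158.  239.2] [15.7 16.3] [0.4667 0.2634 0.017 ]
tealight S [256.5 312.6] [20. 22.] [0.4639 0.2675 0.017 ]
dish T [247.4 234.7] [45.1 45.4] [0.4777 0.0139 0.008 ]
dish S [302.7 221.3] [50.9 74.6] [0.4771 0.007  0.008 ]
stand T [297.1 190.5] [25.2 26.5] [ 0.5949 -0.1239  0.056 ]
stand S [281.9 165.7] [29.2 32.4] [ 0.5849 -0.097   0.056 ]
pot T [205.3 191.3] [24.3 29.1] [0.595  0.1286 0.055 ]
pot S [232.4 229.9] [30.6 34.3] [0.5919 0.1398 0.055 ]
lid T [350.1 241.4] [23.  23.4] [ 0.456  -0.2738  0.012 ]
lid S [349.5 155.5] [14.7 22. ] [ 0.4545 -0.2704  0.012 ]
[[195.         209.          20.49788282]
 [216.         174.          20.31952755]
 [194.         208.          20.19314735]
 [196.         209.          20.00707875]
 [215.         174.          19.81825421]
 [197.         209.          19.55513232]
 [216.         175.          19.47211339]
 [194.         207.          19.37738888]
 [214.         174.          19.355702  ]
 [216.         176.          18.63982833]
 [194.         206.          18.57964478]
 [198.         208.          18.2275396 ]]
[array([0.5474, 0.1576]), array([0.645, 0.1  ]), array([0.5502, 0.1604]), array([0.5474, 0.1549]), array([0.6451, 0.1027]), array([0.5473, 0.1521])]
```

View pics/crop1.png

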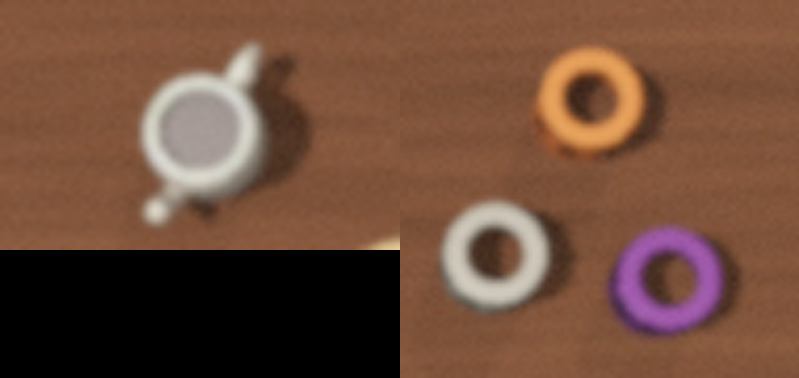

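The left crop shows the pot, with its spout/handle axis from (250,50) to (155,210). The right crop shows the grey steel stand at (495,254), apart from the orange (590,98) and purple (668,278) ones. The grey stand is confirmed. I'm moving above the tealight.

Emit:
play_rows(
  steps=[1,-0.61,-0.39,0,0,1,-0.61,-0.39,0,0,1,-0.61,-0.39,0,0,1,-0.61,-0.39,0,0,1,-0.61,-0.39,0,0,1,-0.61,-0.39,0,0,1,-0.61,-0.39,0,0,1,-0.61,-0.39,0,0,1,-0.61,-0.39,0,0,1,-0.61,-0.39,0,0],
  grip_force=15,
)

```text
time: 1.1
position: [0.3263, 0.4293, 0.1879]
tool_rot: [0.151, 0.989, -0.0, -0.0]
ft_force: [-0.3, 0.7, 0.0]
grip_width: 0.0871
grip_force: 0.0
```

Emit:
play_rows(
  steps=[1,-0.68,-0.43,0,0,1,-0.68,-0.43,0,0,1,-0.68,-0.43,0,0,1,-0.68,-0.43,0,0,1,-0.68,-0.43,0,0,1,-0.68,-0.43,0,0,1,-0.68,-0.43,0,0,1,-0.68,-0.43,0,0,1,-0.68,-0.43,0,0,1,0,0,0,0],
)

```text
time: 2.1
position: [0.4687, 0.2628, 0.188]
tool_rot: [0.152, 0.988, -0.0, 0.0]
ft_force: [0.2, 0.5, -0.3]
grip_width: 0.0872
grip_force: 0.0
```

```bash
cat >> h.py <<'E'
from scipy.spatial.transform import Rotation as Ro
def delta(p,ang=None):
    o=robot.get_obs(); R=Ro.from_quat(o['tool_rot']).as_matrix(); y=np.degrees(np.arctan2(R[1,1],R[0,1]))
    print('t',o['time'],'at',o['position'].round(4),'yang',y.round(1),'w',round(o['grip_width'],4),'F',np.round(o['ft_force'],1))
    tw=0
    if ang is not None:
        a=(y-ang+90)%180-90; tw=np.radians(a)
    print('units if shift first',np.round(R.T@(np.array(p)-o['position'])/.03,2),'twist',round(tw/.1,2))
    if ang is not None:
        R2=R@Ro.from_rotvec([0,0,tw]).as_matrix(); print('units after twist',np.round(R2.T@(np.array(p)-o['position'])/.03,2))
E
python3 - <<'E'
from h import *
delta((.4655,.265,.1))
c=shot('wrist'); save(c['image'],'w1.png')
for p in [(.4667,.2634,.017),(.4639,.2675,.017)]: print(proj(c,p))
E
```

```text
t 2.1 at [0.4687 0.2628 0.188 ] yang 72.5 w 0.0872 F [ 0.2  0.5 -0.3]
units if shift first [0.13 0.04 2.93] twist 0.0
[248.63046685 172.06226024]
[251.31177952 168.6878242 ]
```

View pics/w1.png

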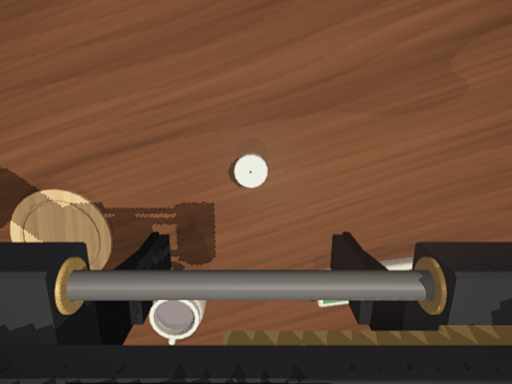

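The wrist view shows the tealight at (251,171), clear all round; the dish is at (60,230) and the pot at (175,315).

Emit:
play_rows(
  steps=[1,0.04,0.02,0.9,0,1,0.04,0.02,0.9,0,1,0.05,0,0.9,0,1,0,0,0.9,0,1,0,0,0.9,0,0.5,0,0,0.9,0,0.3,0,0,0.7,0,-1,0,0,0,0,-1,0,0,0,0,-1,0,0,0,0],
)

```text
time: 3.15
position: [0.4639, 0.2677, 0.0063]
tool_rot: [0.151, 0.989, 0.0, 0.001]
ft_force: [-0.5, -0.1, -0.2]
grip_width: 0.0549
grip_force: 0.0
```

Emit:
play_rows(
  steps=[-1,0,0,0,0,-1,0,0,0,0,-1,0,0,-0.3,0,-1,0,0,-0.6,0,-1,0,0,-0.6,0,-1,0,0,-0.6,0,-1,0,0,-0.6,0,-1,0,0,-0.3,0,-1,0,0,0,0,-1,0,0,0,0],
)

```text
time: 4.15
position: [0.4632, 0.2669, 0.0953]
tool_rot: [0.151, 0.989, -0.0, -0.0]
ft_force: [-0.6, -0.7, -0.0]
grip_width: 0.0006
grip_force: 0.0
```

```bash
python3 - <<'E'
from h import *
delta((.4775,.0125,.1))
E
```

```text
t 4.15 at [0.4632 0.2669 0.0953] yang 72.6 w 0.0006 F [-0.6 -0.7 -0. ]
units if shift first [-2.99 -7.95 -0.16] twist 0.0
```

The fingers closed on nothing; I probably lifted too soon. I'll check where the tealight is now.

```bash
python3 - <<'E'
from h import *
c=shot('wrist'); save(c['image'],'w2.png')
c=shot('top'); import m
E
```

```text
Traceback (most recent call last):
  File "m.py", line 13, in <module>
    el,k=blob(c,uv,r if c is T else int(r*1.3),f); print(n,'T' if c is T else 'S',np.round(el[0],1),np.round(el[1],1),np.round(ray(c,el[0],z),4))
         ~~~~^^^^^^^^^^^^^^^^^^^^^^^^^^^^^^^^^^^^
  File "m.py", line 8, in blob
    e=cv2.minEnclosingCircle(k); el=cv2.fitEllipse(cv2.convexHull(k)); return el,k
                                    ~~~~~~~~~~~~~~^^^^^^^^^^^^^^^^^^^
cv2.error: OpenCV(4.12.0) /io/opencv/modules/imgproc/src/shapedescr.cpp:361: error: (-201:Incorrect size of input array) There should be at least 5 points to fit the ellipse in function 'fitEllipseNoDirect'
```

View pics/w2.png

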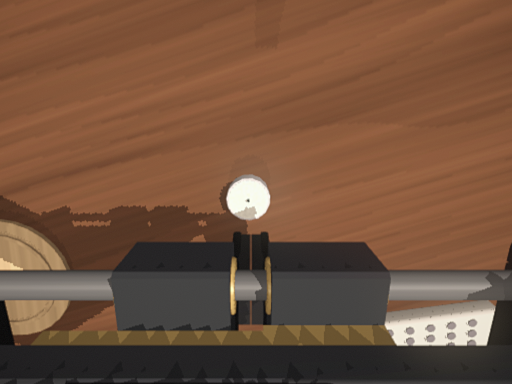

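The tealight stands upright at (248,197), below the closed fingers. I'll locate it again and retry with time for the fingers to close.

```bash
python3 - <<'E'
from h import *
c=ld('wrist'); p=ray(c,(248,197),.017); print(p)
delta((p[0],p[1],.005))
E
```

```text
[0.46429439 0.2662056  0.017     ]
t 4.25 at [0.4627 0.2668 0.0945] yang 72.6 w 0.0006 F [ 0.3 -0.1 -0.7]
units if shift first [-0.06  0.    2.98] twist 0.0
```

Emit:
play_rows(
  steps=[0.6,-0.04,0,0,0,0.6,0,0,0,0,0.6,0,0,0,0,0.6,0,0,0,0,0.6,0,0,0,0,0.6,0,0,0.4,0,0.6,0,0,0.6,0,0.6,0,0,0.6,0,0.6,0,0,0.6,0,0.6,0,0,0.5,0],
)

```text
time: 5.25
position: [0.4639, 0.2665, 0.0126]
tool_rot: [0.151, 0.989, -0.0, -0.001]
ft_force: [0.5, 0.5, 0.2]
grip_width: 0.0676
grip_force: 0.0
```

Emit:
play_rows(
  steps=[0.6,0,0,0.3,0,-1,0,0,0,0,-1,0,0,0,0,-1,0,0,0,0,-1,0,0,0,0,-1,0,0,0,0,-1,0,0,0,0,-1,0,0,0,0,-1,0,0,0,0,-1,0,0,0,0],
)

```text
time: 6.25
position: [0.4645, 0.2667, 0.0053]
tool_rot: [0.151, 0.989, 0.0, 0.0]
ft_force: [-0.2, -0.5, -0.2]
grip_width: 0.0058
grip_force: 0.0
```

```bash
python3 - <<'E'
from h import *
c=shot('wrist'); w=c['image']; s=shot('side'); i=s['image'][250:370,170:340]
print(robot.get_obs()['grip_width'])
i=cv2.resize(i,(544,384),interpolation=2)
save(np.hstack([cv2.resize(w,(400,300)),cv2.resize(i,(400,300))]),'w3.png')
E
```

```text
0.0025338080006698984
```

View pics/w3.png

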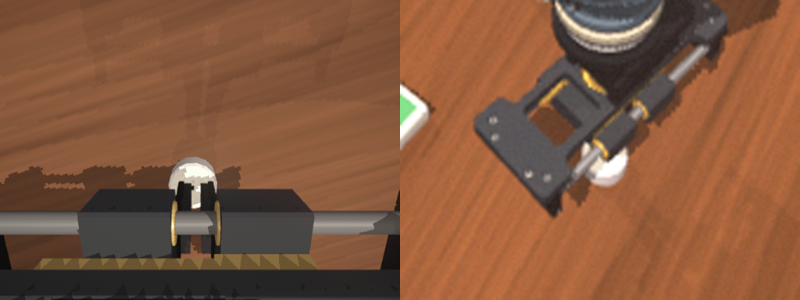

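The left half (wrist) shows the tealight at (192,180), next to the closed fingers at (197,195), and still upright. The right half (side) shows the same. I'll compute the offset between TCP and tealight and check where the fingertips really are.

```bash
python3 - <<'E'
from h import *
c=ld('wrist'); hs=cv2.cvtColor(c['image'],cv2.COLOR_RGB2HSV)
m=((hs[...,1]<60)&(hs[...,2]>130)).astype(np.uint8); m[:190]=0;m[275:]=0;m[:,:200]=0;m[:,300:]=0
k=max(cv2.findContours(m,0,1)[0],key=cv2.contourArea); x,y,w,h=cv2.boundingRect(k); print('bbox',x,y,w,h)
o=robot.get_obs(); P=o['position']; R=Ro.from_quat(o['tool_rot']).as_matrix()
print('TCP',P,'px',proj(c,P),'grasp px',proj(c,P-R[:,2]*.019))
for a in (ray(c,(x+w/2,y),.017),ray(c,(x,y+w/2),.017),ray(c,(x+w,y+w/2),.017)): print('tool frame',(R.T@(a-P)).round(4))
save(cv2.resize(c['image'][180:300,160:340],(780,520),interpolation=2),'w4.png')
Rc=cv2.Rodrigues(np.array(c['rvec']))[0]; print('cam in tool',R.T@(-Rc.T@np.array(c['tvec']).ravel()-P), 'axis',R.T@Rc[2])
E
```

```text
bbox 216 201 62 66
TCP [0.46450321 0.26668712 0.005246  ] px [248.00244316 227.95873151] grasp px [247.86394495 239.68244117]
tool frame [ 0.0215 -0.0005 -0.0118]
tool frame [ 0.002  -0.0193 -0.0118]
tool frame [ 0.0019  0.0182 -0.0118]
cam in tool [ 0.07584091  0.00107681 -0.19642977] axis [-0.276077    0.00225567  0.96113288]
```

View pics/w4.png

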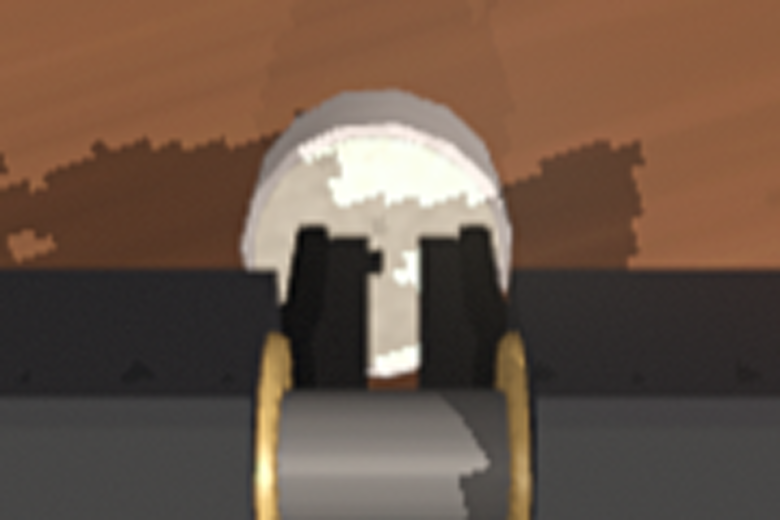

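The crop shows the fingertips around (370,240) lying over the white top, with the tealight's near rim at (375,130) in front. So the tips are above the tealight, and the true tip height seems larger than the reported TCP height. I'll open and lower in small steps, watching the force.

Emit:
play_rows(
  steps=[0.6,0,0,0,0,0.6,0,0,0,0,0.6,0,0,0,0,0.6,0,0,0,0,0.6,0,0,0,0,0.6,0,0,0.03,0,0.6,0,0,0.03,0,0.6,0,0,0.03,0,0.6,0,0,0.03,0,0.6,0,0,0,0],
)

```text
time: 7.35
position: [0.4644, 0.2666, 0.0015]
tool_rot: [0.151, 0.989, -0.0, -0.0]
ft_force: [-0.2, -0.5, 0.4]
grip_width: 0.0677
grip_force: 0.0
```

Emit:
play_rows(
  steps=[0.6,0,0,0.03,0,0.6,0,0,0,0,0.6,0,0,0.03,0,0.6,0,0,0,0,0.6,0,0,0.03,0,0.6,0,0,0,0,0.6,0,0,0,0,0.6,0,0,0,0,0.6,0,0,0,0,0.6,0,0,0,0],
)

```text
time: 8.35
position: [0.4646, 0.2667, -0.001]
tool_rot: [0.151, 0.989, 0.0, 0.0]
ft_force: [-0.5, 0.4, 0.3]
grip_width: 0.0694
grip_force: 0.0
```

No contact even below the nominal table height, so the reported TCP is not the finger end. I'll keep going down with care.

Emit:
play_rows(
  steps=[0.6,0,0,0.05,0,0.6,0,0,0.05,0,0.6,0,0,0.05,0,0.6,0,0,0.05,0,0.6,0,0,0,0,0.6,0,0,0,0,0.6,0,0,0,0,0.6,0,0,0,0,0.6,0,0,0,0,0.6,0,0,0,0],
)

```text
time: 9.35
position: [0.4646, 0.2667, -0.007]
tool_rot: [0.151, 0.989, 0.0, 0.0]
ft_force: [0.3, -1.0, 0.8]
grip_width: 0.0694
grip_force: 0.0
```

Emit:
play_rows(
  steps=[0.6,0,0,0.05,0,0.6,0,0,0.05,0,0.6,0,0,0.05,0,0.6,0,0,0.05,0,-1,0,0,0,0,-1,0,0,0,0,-1,0,0,0,0,-1,0,0,0,0,-1,0,0,0,0,-1,0,0,0,0],
)

```text
time: 10.35
position: [0.4646, 0.2667, -0.013]
tool_rot: [0.151, 0.989, 0.0, 0.0]
ft_force: [0.1, 0.2, -0.3]
grip_width: 0.0295
grip_force: 0.0
```

Emit:
play_rows(
  steps=[0.6,0,0,0,0,0.6,0,0,0,0,0.6,0,0,0,0,0.6,0,0,0,0,0.6,0,0,0,0,0.6,0,0,0.06,0,0.6,0,0,0.06,0,0.6,0,0,0.06,0,0.6,0,0,0,0,0.6,0,0,0,0],
)

```text
time: 11.35
position: [0.4644, 0.2667, -0.0186]
tool_rot: [0.151, 0.989, -0.0, -0.0]
ft_force: [-0.1, 0.2, -0.2]
grip_width: 0.0697
grip_force: 0.0
```

```bash
python3 - <<'E'
from h import *
c=shot('wrist'); delta((0.4646,.2667,0))
save(cv2.resize(c['image'][170:330,120:380],(780,480),interpolation=2),'w5.png')
E
```

```text
t 11.4 at [ 0.4645  0.2667 -0.0185] yang 72.7 w 0.0694 F [ 1.1  0.5 -1.1]
units if shift first [-0.    0.   -0.62] twist 0.0
```

View pics/w5.png

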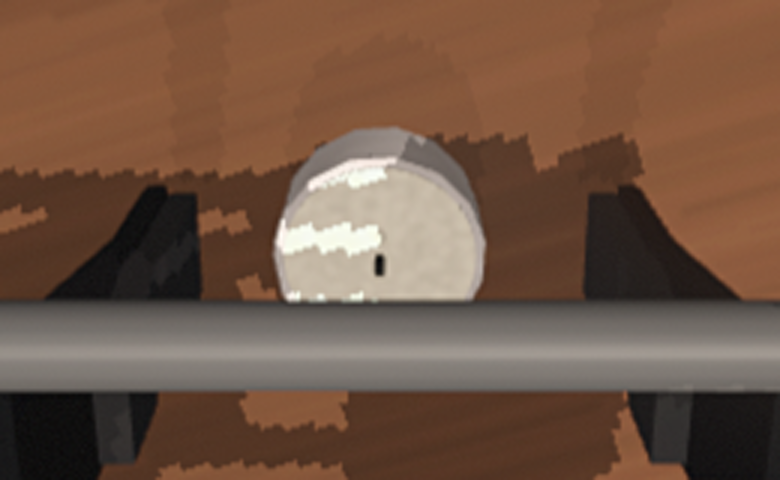

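The wrist crop shows the tealight between the open fingers, wick at (380,265), pads at x=200 and x=585. Their pixel scale matches the tealight's top, so the tips are near z=17 mm while the reported z is -18.5 mm. That makes the finger ends about 35 mm behind the reported TCP. I'll go on about 12 mm and grip.

Emit:
play_rows(
  steps=[0.6,0,-0.05,0.06,0,0.6,0,0,0.06,0,0.6,0,0,0.06,0,0.6,0,0,0.06,0,0.6,0,0,0.06,0,0.6,0,0,0,0,0.6,0,0,0,0,0.6,0,0,0,0,0.6,0,0,0,0,0.6,0,0,0,0],
)

```text
time: 12.4
position: [0.4641, 0.2653, -0.0274]
tool_rot: [0.151, 0.989, 0.0, 0.0]
ft_force: [0.7, 0.7, 0.3]
grip_width: 0.0701
grip_force: 0.0
```

```bash
python3 - <<'E'
from h import *
c=ld('wrist'); o=robot.get_obs(); P=np.array([.4645,.2667,-.0185]); R=Ro.from_quat(o['tool_rot']).as_matrix()
for z in (0,-.02,-.03,-.036,-.045): print(z,[proj(c,P+R@[x,y,z]).round(1) for x in(.0095,-.0095) for y in(.0347,-.0347)])
print('seen front (254,233) dish x; pads x',120+200/3,120+585/3,'y',170+190/3)
E
```

```text
0 [array([302.8, 214. ]), array([193.3, 214.2]), array([301.5, 241.7]), array([194.7, 241.9])]
-0.02 [array([308.3, 225.1]), array([187.5, 225.3]), array([306.7, 255.3]), array([189.3, 255.5])]
-0.03 [array([311.4, 231.6]), array([184.2, 231.8]), array([309.7, 263.2]), array([186.1, 263.4])]
-0.036 [array([313.5, 235.8]), array([182. , 236.1]), array([311.7, 268.3]), array([184. , 268.6])]
-0.045 [array([316.9, 242.7]), array([178.4, 243. ]), array([314.8, 276.6]), array([180.7, 276.9])]
seen front (254,233) dish x; pads x 186.66666666666669 315.0 y 233.33333333333334
```

The projection fits: real finger ends are 32 mm behind the reported TCP, with no sideways shift. The tip is now at about 4.6 mm, so I'll grip.

Emit:
play_rows(
  steps=[-1,0,0,0,0,-1,0,0,0,0,-1,0,0,0,0,-1,0,0,0,0,-1,0,0,0,0,-1,0,0,0,0,-1,0,0,0,0,-1,0,0,-0.2,0,-1,0,0,-0.6,0,-1,0,0,-0.7,0],
)

```text
time: 13.4
position: [0.4634, 0.265, 0.0177]
tool_rot: [0.151, 0.989, -0.0, -0.001]
ft_force: [-0.5, 0.6, -1.2]
grip_width: 0.0376
grip_force: 15.0
```

```bash
python3 - <<'E'
from h import *
delta((.4775,.0125,.045))
E
```

```text
t 13.4 at [0.4634 0.265  0.0177] yang 72.6 w 0.0376 F [-0.5  0.6 -1.2]
units if shift first [-2.96 -7.89 -0.91] twist 0.0
```

Emit:
play_rows(
  steps=[-1,-0.3,-0.8,-0.3,0,-1,-0.3,-0.8,-0.3,0,-1,-0.3,-0.8,-0.3,0,-1,-0.3,-0.8,0,0,-1,-0.3,-0.8,0,0,-1,-0.3,-0.8,0,0,-1,-0.3,-0.8,0,0,-1,-0.3,-0.8,0,0,-1,-0.3,-0.8,0,0,-1,-0.26,-0.7,0,0],
)

```text
time: 14.4
position: [0.4784, 0.0113, 0.045]
tool_rot: [0.151, 0.989, -0.0, 0.0]
ft_force: [0.1, -0.4, -1.2]
grip_width: 0.0374
grip_force: 15.0
```

```bash
python3 - <<'E'
from h import *
c=shot('wrist'); hs=cv2.cvtColor(c['image'],cv2.COLOR_RGB2HSV)
m=((hs[...,2]>150)&(hs[...,0]>12)&(hs[...,0]<32)&(hs[...,1]>60)).astype(np.uint8); m[240:]=0
k=max(cv2.findContours(m,0,1)[0],key=cv2.contourArea)
# outer edge points on plane z=.008, circle fit
q=np.array([ray(c,p,.008)[:2] for p in k[:,0] if p[1]<236]); 
from scipy.optimize import least_squares
r=least_squares(lambda s:np.hypot(*(q-s[:2]).T)-.062,[.4775,.0125],loss='soft_l1',f_scale=.001); print(r.x,np.abs(r.fun).mean(),len(q))
delta((.4777,.0135,-.0195))
save(c['image'],'w6.png')
E
```

```text
[0.47596333 0.0161517 ] 0.01212919203692221 499
t 14.45 at [0.4795 0.0086 0.045 ] yang 72.6 w 0.0371 F [ 0.3 -2.3 -0.3]
units if shift first [0.11 0.14 2.15] twist 0.0
```

View pics/w6.png

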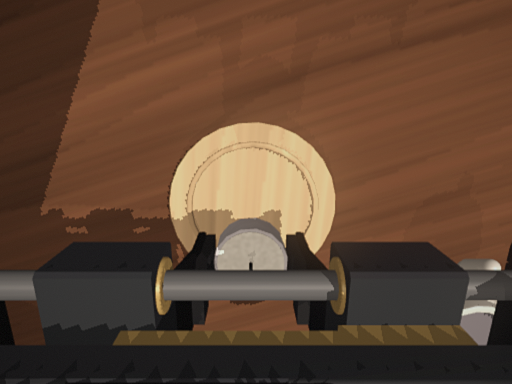

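The wrist view shows the held tealight at (251,250) and the dish below with its edge at left (168,205), right (335,205) and near side (252,122).

```bash
python3 - <<'E'
from h import *
c=ld('wrist')
q=[ray(c,p,.008)[:2] for p in((168.5,205),(335.5,205),(252,122.5),(192,150),(311,149))]
from scipy.optimize import least_squares
q=np.array(q)
r=least_squares(lambda s:np.hypot(*(q-s[:2]).T)-.062,[.4775,.0125]); print(r.x,r.fun.round(4))
delta((*r.x,-.019))
E
```

```text
[0.47810477 0.01434268] [ 0.0004  0.0005  0.001  -0.0007 -0.0008]
t 14.45 at [0.4795 0.0086 0.045 ] yang 72.6 w 0.0371 F [ 0.3 -2.3 -0.3]
units if shift first [0.11 0.17 2.13] twist 0.0
```

Emit:
play_rows(
  steps=[-1,0.11,0.12,0,0,-1,0,0,0.4,0,-1,0,0,0.5,0,-1,0,0,0.5,0,-1,0,0,0.4,0,-1,0,0,0.2,0,-1,0,0,0.1,0,-1,0,0,0.03,0,-1,0,0,0,0,-1,0,0,0,0],
)

```text
time: 15.45
position: [0.4765, 0.0169, -0.0189]
tool_rot: [0.151, 0.989, -0.0, 0.0]
ft_force: [0.4, -0.1, -0.6]
grip_width: 0.0374
grip_force: 15.0
```

Emit:
play_rows(
  steps=[0.2,0,0,0,0,0.2,0,0,0,0,0.2,0,0,0,0,0.2,0,0,0,0,0.2,0,0,-0.4,0,0.2,0,0,-0.8,0,0.2,0,0,-0.9,0,0.2,0,0,-0.9,0,0.2,0,0,-0.9,0,0.5,0,0,-0.5,0],
)

```text
time: 16.45
position: [0.477, 0.0169, 0.1155]
tool_rot: [0.151, 0.989, -0.0, 0.002]
ft_force: [0.9, -0.4, -0.2]
grip_width: 0.055
grip_force: 0.0
```

```bash
python3 - <<'E'
from h import *
print('stand angle 45'); delta((.595,-.124,.13),45)
c=shot('wrist'); hs=cv2.cvtColor(c['image'],cv2.COLOR_RGB2HSV)
save(c['image'],'w7.png')
print(proj(c,(.478,.014,.025)),proj(c,(.478,.014,.008)))
E
```

```text
stand angle 45
t 16.45 at [0.477  0.0169 0.1155] yang 72.7 w 0.055 F [ 0.9 -0.4 -0.2]
units if shift first [-5.16 -3.31 -0.47] twist 4.83
units after twist [-6.1  -0.54 -0.47]
[245.73907479 193.60382542] [245.92632711 188.92464407]
```

View pics/w7.png

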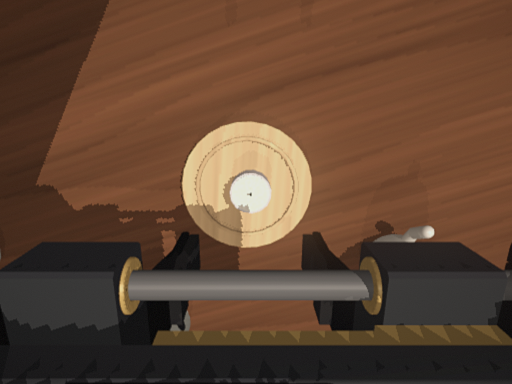

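The wrist view shows the tealight upright at (249,193), with the dish centre at about (246,190), so it is some 4 mm off centre, well within limits. On to the stand.

Emit:
play_rows(
  steps=[1,0,0,-0.1,0.97,1,0,0,-0.1,0.97,1,0,0,-0.1,0.97,1,0,0,-0.1,0.97,1,0,0,-0.1,0.95,1,-0.9,-0.08,0,0,1,-0.9,-0.08,0,0,1,-0.9,-0.08,0,0,1,-0.9,-0.08,0,0,1,-0.9,-0.08,0,0],
)

```text
time: 17.5
position: [0.5631, -0.0876, 0.1275]
tool_rot: [0.383, 0.924, 0.0, -0.0]
ft_force: [-0.1, -0.8, -0.6]
grip_width: 0.087
grip_force: 0.0
```

Emit:
play_rows(
  steps=[1,-0.9,-0.08,0,0,1,-0.7,-0.06,0,0,1,0,0,0,0,1,0,0,0,0,1,0,0,0,0,1,0,0,0,0,1,0,0,0,0,1,0,0,0,0,1,0,0,0,0,1,0,0,0,0],
)

```text
time: 18.5
position: [0.5939, -0.1238, 0.1277]
tool_rot: [0.383, 0.924, -0.0, -0.0]
ft_force: [1.1, 0.2, -0.5]
grip_width: 0.0868
grip_force: 0.0
```

```bash
python3 - <<'E'
from h import *
c=shot('wrist'); save(c['image'],'w8.png'); delta((.595,-.124,-.007),45)
print(proj(c,(.595,-.124,.056)))
E
```

```text
t 18.55 at [ 0.594  -0.1239  0.1277] yang 45.0 w 0.0873 F [-0.3 -0.4 -1.3]
units if shift first [-0.03  0.02  4.49] twist -0.0
units after twist [-0.03  0.02  4.49]
[249.41679543 199.49533142]
```

View pics/w8.png

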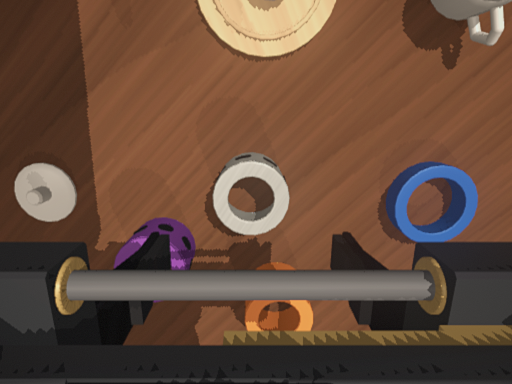

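The steel stand's ring is centred at (251,197); purple at (155,250) and orange at (280,310) are clear of the finger paths.

Emit:
play_rows(
  steps=[1,0.03,0,0.6,0,1,0,0,0.7,0,1,0,0,0.7,0,1,0,0,0.7,0,1,0,0,0.7,0,1,0,0,0.6,0,1,0,0,0.4,0,1,0,0,0.1,0,1,0,0,0,0,-1,0,0,0,0],
  grip_force=25,
)

```text
time: 19.55
position: [0.5941, -0.1235, -0.0066]
tool_rot: [0.383, 0.924, 0.0, 0.001]
ft_force: [0.6, 0.1, -0.2]
grip_width: 0.0841
grip_force: 0.0
```

Emit:
play_rows(
  steps=[-1,0,0,0,0,-1,0,0,0,0,-1,0,0,0,0,-1,0,0,0,0,-1,0,0,0,0,-1,0,0,0,0,-1,0,0,-0.2,0,-1,0,0,-0.7,0,-1,0,0,-0.9,0,-1,0,0,-0.9,0],
)

```text
time: 20.55
position: [0.5922, -0.1229, 0.0735]
tool_rot: [0.383, 0.924, -0.0, -0.001]
ft_force: [1.0, -0.7, -1.6]
grip_width: 0.0648
grip_force: 24.8
```

```bash
python3 - <<'E'
from h import *
delta((.478,.014,.075),45)
E
```

```text
t 20.55 at [ 0.5922 -0.1229  0.0735] yang 45.0 w 0.0648 F [ 1.  -0.7 -1.6]
units if shift first [ 5.92  0.53 -0.04] twist -0.0
units after twist [ 5.92  0.53 -0.04]
```

Emit:
play_rows(
  steps=[-1,0.5,0.06,0,0,-1,0.8,0.06,0,0,-1,0.8,0.06,0,0,-1,0.8,0.06,0,0,-1,0.8,0.06,0,0,-1,0.8,0.06,0,0,-1,0.8,0.06,0,0,-1,0.6,0.06,0,0,-1,0,0,0,0,-1,0,0,0,0],
)

```text
time: 21.55
position: [0.4792, 0.0119, 0.0737]
tool_rot: [0.382, 0.924, 0.0, 0.001]
ft_force: [0.6, 0.2, -1.8]
grip_width: 0.065
grip_force: 24.8
```

```bash
python3 - <<'E'
from h import *
delta((.478,.014,.002),45)
c=shot('wrist'); save(c['image'],'w9.png'); P=robot.get_obs()['position']
print('dish c',proj(c,(.478,.014,.008)),'TCP at stand-top h',proj(c,P+[0,0,.063]))
E
```

```text
t 21.55 at [0.4792 0.0119 0.0737] yang 45.0 w 0.065 F [ 0.6  0.2 -1.8]
units if shift first [0.08 0.02 2.39] twist 0.0
units after twist [0.08 0.02 2.39]
dish c [249.33589717 197.67578324] TCP at stand-top h [248.44858452 281.08431405]
```

View pics/w9.png

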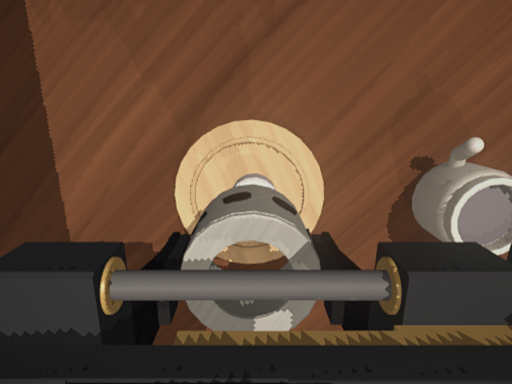

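The stand, ring centre about (251,275), hangs over the dish with the tealight's edge at (250,182) beneath; it is aligned. Lowering.

Emit:
play_rows(
  steps=[-1,0.02,0,0.3,0,-1,0,0,0.4,0,-1,0,0,0.4,0,-1,0,0,0.4,0,-1,0,0,0.4,0,-1,0,0,0.3,0,-1,0,0,0.15,0,-1,0,0,0.04,0,-1,0,0,0,0,-1,0,0,0,0],
)

```text
time: 22.6
position: [0.4784, 0.0125, 0.0023]
tool_rot: [0.383, 0.924, 0.0, 0.001]
ft_force: [-0.7, -0.1, -2.4]
grip_width: 0.0647
grip_force: 24.8
```

Emit:
play_rows(
  steps=[1,0,0,0,0,1,0,0,0,0,1,0,0,0,0,1,0,0,0,0,1,0,0,-0.3,0,1,0,0,-0.8,0,1,0,0,-0.9,0,1,0,0,-0.9,0,1,0,0,-0.9,0,1,0,0,-0.7,0],
)

```text
time: 23.6
position: [0.4783, 0.0125, 0.1392]
tool_rot: [0.383, 0.924, 0.0, 0.001]
ft_force: [0.1, -0.9, 0.4]
grip_width: 0.0868
grip_force: 0.0
```

```bash
python3 - <<'E'
from h import *
delta((.595,.129,.145),59.5)
c=shot('wrist'); save(c['image'],'w10.png')
print(proj(c,(.478,.014,.064)))
E
```

```text
t 23.6 at [0.4783 0.0125 0.1392] yang 45.0 w 0.0868 F [ 0.1 -0.9  0.4]
units if shift first [-0.    5.5  -0.19] twist -2.53
units after twist [-1.38  5.32 -0.19]
[249.62915006 195.89223369]
```

View pics/w10.png

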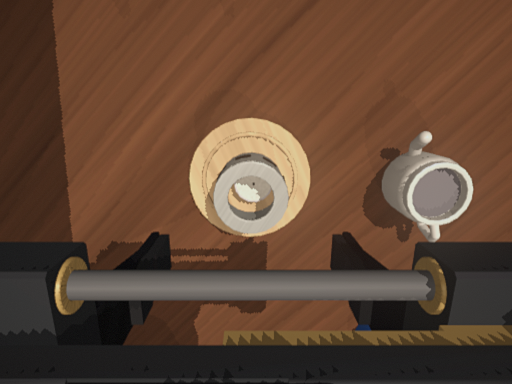

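The stand stands upright in the middle of the dish, ring centre (251,195) against a predicted (250,196), with the tealight inside at (247,187). On to the pot.

Emit:
play_rows(
  steps=[1,0,0,0,-0.85,1,0,0,0,-0.84,1,0,0,0,-0.84,1,-0.2,0.76,0,0,1,-0.2,0.76,0,0,1,-0.2,0.76,0,0,1,-0.2,0.76,0,0,1,-0.2,0.76,0,0,1,-0.2,0.76,0,0,1,-0.18,0.76,0,0],
)

```text
time: 24.65
position: [0.5949, 0.1297, 0.1369]
tool_rot: [0.263, 0.965, -0.0, -0.0]
ft_force: [0.4, 0.2, 0.5]
grip_width: 0.0871
grip_force: 0.0
```

```bash
python3 - <<'E'
from h import *
c=shot('wrist'); im=c['image']; hs=cv2.cvtColor(im,cv2.COLOR_RGB2HSV)
delta((.595,.129,-.025),59.5); print('pred rim',proj(c,(.595,.129,.06)),'floor',proj(c,(.595,.129,.05)))
sat=(hs[...,1]<75).astype(np.uint8)*255; m=sat.copy(); m[hs[...,2]<70]=0; m[238:]=0
m=cv2.morphologyEx(m,cv2.MORPH_OPEN,np.ones((3,3)))
for k in cv2.findContours(m,0,1)[0]:
    if cv2.contourArea(k)>150: print('blob',cv2.boundingRect(k),cv2.contourArea(k))
# bright rim vs darker interior
b=((hs[...,1]<75)&(hs[...,2]>150)).astype(np.uint8); b[238:]=0
cs,hi=cv2.findContours(b,cv2.RETR_CCOMP,1)
for k,h in zip(cs,hi[0]):
    if cv2.contourArea(k)>150: print('hole' if h[3]>=0 else 'outer',cv2.boundingRect(k),cv2.contourArea(k),np.round(cv2.fitEllipse(k)[0],1),np.round(cv2.fitEllipse(k)[1],1))
save(im,'w11.png')
E
```

```text
t 24.7 at [0.5984 0.1322 0.1372] yang 59.5 w 0.0873 F [3.4 1.6 0.8]
units if shift first [ 0.06 -0.17  5.41] twist 0.0
units after twist [ 0.06 -0.17  5.41]
pred rim [247.89783702 196.9278163 ] floor [247.9533695 193.9294245]
blob (216, 130, 70, 108) 4328.0
blob (16, 110, 105, 81) 6480.5
blob (414, 76, 98, 82) 4802.5
outer (218, 147, 68, 91) 3885.5 [251.5 191.6] [65.3 78.7]
hole (224, 168, 55, 55) 922.5 [251.1 193.5] [47.3 51.7]
outer (16, 111, 82, 79) 4858.5 [ 56.2 149.9] [73.4 84.5]
hole (30, 126, 51, 51) 1580.5 [ 52.8 151.6] [39.5 55.7]
outer (421, 78, 91, 80) 4131.0 [467.8 118.9] [ 52.9 110.2]
hole (429, 104, 46, 48) 1369.0 [451.6 127.4] [38.6 48.8]
```

Emit:
play_rows(
  steps=[1,0,0,0.4,0,1,0,0,0.4,0,1,0,0,0.4,0,1,0,0,0.3,0,1,0,0,0,0,1,0,0,0,0,1,0,0,0,0,1,0,0,0,0,1,0,0,0,0,1,0,0,0,0],
)

```text
time: 25.7
position: [0.5949, 0.129, 0.0923]
tool_rot: [0.263, 0.965, 0.0, 0.0]
ft_force: [-0.1, -0.3, -0.3]
grip_width: 0.087
grip_force: 0.0
```

```bash
python3 - <<'E'
from h import *
c=shot('wrist'); im=c['image']; hs=cv2.cvtColor(im,cv2.COLOR_RGB2HSV)
b=((hs[...,1]<75)&(hs[...,2]>150)).astype(np.uint8); b[275:]=0
cs,hi=cv2.findContours(b,cv2.RETR_CCOMP,1); P=robot.get_obs()['position']
print('TCP axis at rim height',proj(c,[P[0],P[1],.06]))
for k,h in zip(cs,hi[0]):
    if cv2.contourArea(k)>250:
        x,y,w,hh=cv2.boundingRect(k); print('hole' if h[3]>=0 else 'outer',x,y,w,hh,ray(c,(x+w/2,y+hh/2),.06).round(4))
delta((.595,.129,-.020),59.5)
E
```

```text
TCP axis at rim height [248.25300402 212.55863015]
outer 213 153 80 113 [0.5946 0.1332 0.06  ]
hole 219 179 66 64 [0.5952 0.132  0.06  ]
outer 0 111 68 94 [0.4836 0.0202 0.06  ]
outer 449 90 63 76 [0.6236 0.2975 0.06  ]
hole 459 102 53 57 [0.627  0.2999 0.06  ]
t 25.75 at [0.5949 0.129  0.0923] yang 59.5 w 0.0871 F [-0.6  0.5 -0.3]
units if shift first [-0.    0.    3.74] twist -0.0
units after twist [-0.    0.    3.74]
```

Emit:
play_rows(
  steps=[1,0.04,0.06,0.4,0,1,0,0,0.6,0,1,0,0,0.7,0,1,0,0,0.7,0,1,0,0,0.6,0,1,0,0,0.5,0,1,0,0,0.2,0,1,0,0,0.04,0,1,0,0,0,0,-1,0,0,0,0],
  grip_force=35,
)

```text
time: 26.75
position: [0.5954, 0.1312, -0.0194]
tool_rot: [0.263, 0.965, 0.0, 0.001]
ft_force: [-0.8, 0.1, 0.7]
grip_width: 0.0839
grip_force: 0.0
```

Emit:
play_rows(
  steps=[-1,0,0,0,0,-1,0,0,0,0,-1,0,0,0,0,-1,0,0,0,0,-1,0,0,0,0,-1,0,0,0,0,-1,0,0,-0.2,0,-1,0,0,-0.7,0,-1,0,0,-0.9,0,-1,0,0,-0.9,0],
)

```text
time: 27.75
position: [0.5936, 0.1312, 0.0606]
tool_rot: [0.263, 0.965, -0.0, -0.001]
ft_force: [0.8, 0.1, -2.5]
grip_width: 0.0634
grip_force: 35.0
```

Emit:
play_rows(
  steps=[-1,0,0,-0.9,0,-1,0,0,-0.6,0,-1,0,0,-0.1,0,-1,0,0,0,0,-1,0,0,0,0,-1,0,0,0,0,-1,0,0,0,0,-1,0,0,0,0,-1,0,0,0,0,-1,0,0,0,0],
)

```text
time: 28.75
position: [0.5946, 0.1311, 0.1086]
tool_rot: [0.263, 0.965, -0.0, -0.0]
ft_force: [0.5, 0.6, -1.2]
grip_width: 0.0634
grip_force: 35.0
```

```bash
python3 - <<'E'
from h import *
delta((.478,.014,.1),59.5)
E
```

```text
t 28.75 at [0.5946 0.1311 0.1086] yang 59.5 w 0.0634 F [ 0.5  0.6 -1.2]
units if shift first [ 1.36 -5.34  0.29] twist -0.0
units after twist [ 1.37 -5.34  0.29]
```

Emit:
play_rows(
  steps=[-1,0.1,-0.3,0,0,-1,0.17,-0.67,0,0,-1,0.17,-0.67,0,0,-1,0.17,-0.67,0,0,-1,0.17,-0.67,0,0,-1,0.17,-0.67,0,0,-1,0.17,-0.67,0,0,-1,0.17,-0.67,0,0,-1,0.07,-0.35,0,0,-1,0,0,0,0],
)

```text
time: 29.75
position: [0.4769, 0.0131, 0.1089]
tool_rot: [0.264, 0.964, -0.0, -0.0]
ft_force: [-0.1, -0.4, -1.3]
grip_width: 0.0639
grip_force: 35.0
```

Emit:
play_rows(
  steps=[-1,0,0,0.3,0,-1,0,0,0.4,0,-1,0,0,0.4,0,-1,0,0,0.4,0,-1,0,0,0,0,-1,0,0,0,0,-1,0,0,0,0,-1,0,0,0,0,-1,0,0,0,0,-1,0,0,0,0],
)

```text
time: 30.75
position: [0.4784, 0.0138, 0.0641]
tool_rot: [0.263, 0.965, 0.0, 0.0]
ft_force: [0.3, 1.0, -2.0]
grip_width: 0.0635
grip_force: 35.0
```

```bash
python3 - <<'E'
from h import *
delta((.478,.0145,.0448),59.5)
T=shot('top'); 
S=shot('side'); save(cv2.resize(S['image'][130:270,220:380],(640,560),interpolation=2),'s2.png')
E
```

```text
t 30.75 at [0.4784 0.0138 0.0641] yang 59.5 w 0.0635 F [ 0.3  1.  -2. ]
units if shift first [0.02 0.01 0.64] twist -0.0
units after twist [0.02 0.01 0.64]
```

View pics/s2.png

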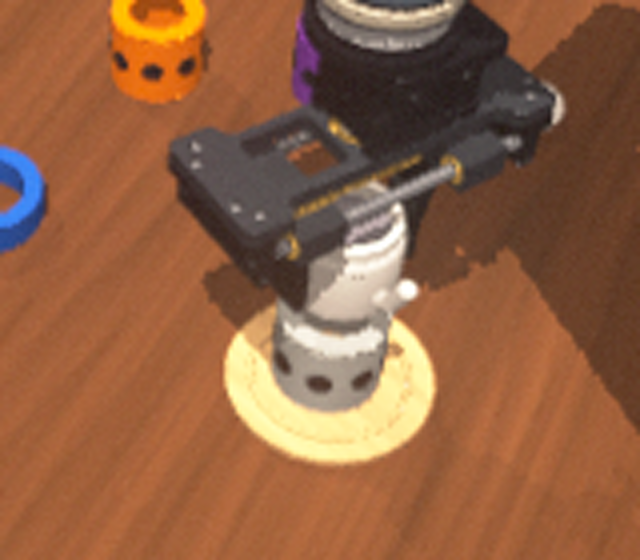

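The side crop shows the pot (355,280) hanging level just over the stand (330,350). Lowering, releasing and rising.

Emit:
play_rows(
  steps=[-1,0.02,0.01,0.15,0,-1,0,0,0.2,0,-1,0,0,0.15,0,-1,0,0,0.1,0,-1,0,0,0.04,0,-1,0,0,0,0,-1,0,0,0,0,-1,0,0,0,0,-1,0,0,0,0,-1,0,0,0,0],
)

```text
time: 31.85
position: [0.4778, 0.0144, 0.0446]
tool_rot: [0.263, 0.965, -0.0, 0.0]
ft_force: [-0.2, -0.9, -1.9]
grip_width: 0.0634
grip_force: 35.0
```

Emit:
play_rows(
  steps=[1,0,0,0,0,1,0,0,0,0,1,0,0,0,0,1,0,0,0,0,1,0,0,0,0,1,0,0,-0.3,0,1,0,0,-0.8,0,1,0,0,-0.9,0,1,0,0,-0.9,0,1,0,0,-0.9,0],
)

```text
time: 32.85
position: [0.4775, 0.0145, 0.1602]
tool_rot: [0.263, 0.965, -0.0, 0.0]
ft_force: [0.9, -0.5, -0.6]
grip_width: 0.0872
grip_force: 0.0
```

Emit:
play_rows(
  steps=[1,0,0,-0.5,0,1,0,0,0,0,1,0,0,0,0,1,0,0,0,0,1,0,0,0,0,1,0,0,0,0,1,0,0,0,0,1,0,0,0,0,1,0,0,0,0,1,0,0,0,0],
)

```text
time: 33.85
position: [0.4777, 0.0144, 0.1735]
tool_rot: [0.263, 0.965, -0.0, -0.0]
ft_force: [0.1, 0.2, 0.0]
grip_width: 0.0873
grip_force: 0.0
```

```bash
cat > w.py <<'E'
from h import *
def holes(z,amin=250,v=150,ymax=275,c=None):
    c=c or shot('wrist'); hs=cv2.cvtColor(c['image'],cv2.COLOR_RGB2HSV)
    b=((hs[...,1]<75)&(hs[...,2]>v)).astype(np.uint8); b[ymax:]=0
    cs,hi=cv2.findContours(b,cv2.RETR_CCOMP,1)
    for k,h in zip(cs,hi[0]):
        if cv2.contourArea(k)>amin:
            x,y,w,hh=cv2.boundingRect(k); print('hole' if h[3]>=0 else 'outer',x,y,w,hh,ray(c,(x+w/2,y+hh/2),z).round(4))
E
python3 - <<'E'
from w import *
holes(.124); delta((.455,-.272,.19),90)
E
```

```text
outer 214 134 75 125 [0.4725 0.0204 0.124 ]
hole 220 176 62 60 [0.4789 0.0161 0.124 ]
t 33.9 at [0.4778 0.0145 0.1736] yang 59.5 w 0.0869 F [ 0.6 -0.4  0.2]
units if shift first [-4.2  -8.61 -0.55] twist -5.33
units after twist [ 0.76 -9.55 -0.55]
```

The pot's mouth is measured at (0.4789, 0.0161), directly over the stand. On to the lid.

Emit:
play_rows(
  steps=[0.5,-0.2,-0.4,0,0,0.5,-0.45,-0.91,0,0,0.5,-0.45,-0.91,0,0,0.5,-0.45,-0.91,0,0,0.5,-0.45,-0.91,0,0,0.5,-0.45,-0.91,0,0,0.5,-0.45,-0.91,0,0,0.5,-0.45,-0.91,0,0,0.5,-0.45,-0.91,0,0,0.5,-0.4,-0.93,0,0],
)

```text
time: 34.9
position: [0.4545, -0.2744, 0.1736]
tool_rot: [0.263, 0.965, -0.0, 0.0]
ft_force: [0.5, 0.1, -0.0]
grip_width: 0.0657
grip_force: 0.0
```

Emit:
play_rows(
  steps=[0.2,0,0,0.5,0,0.2,0,0,0.6,0,0.2,0,0,0.6,0,0.2,0,0,0.6,0,0.2,0,0,0.4,0,0.2,0,0,0,0,0.2,0,0,0,0,0.2,0,0,0,0,0.2,0,0,0,0,0.2,0,0,0,0],
)

```text
time: 35.9
position: [0.4555, -0.2723, 0.0932]
tool_rot: [0.263, 0.965, -0.0, 0.001]
ft_force: [0.5, -0.5, 0.1]
grip_width: 0.0524
grip_force: 0.0
```

```bash
python3 - <<'E'
from w import *
c=shot('wrist'); holes(.012,c=c); holes(.012,v=90,c=c)
delta((.4555,-.272,-.0185))
save(c['image'],'w12.png')
i=cv2.resize(c['image'][140:260,190:310],(24,24),interpolation=3)
print(cv2.cvtColor(i,cv2.COLOR_RGB2GRAY)); print('pred flange',proj(c,(.4555,-.272,.012)),'knob top',proj(c,(.4555,-.272,.029)))
E
```

```text
outer 214 160 69 67 [ 0.4543 -0.2717  0.012 ]
outer 214 160 69 67 [ 0.4543 -0.2717  0.012 ]
t 35.95 at [ 0.4554 -0.2723  0.0931] yang 59.5 w 0.0521 F [ 0.  -0.1  0.1]
units if shift first [0.   0.01 3.72] twist 0.0
[[ 75  76  75  75  74  77  79  82  83  86 112 121 122 124 123 123 122 123
  121 119 119 119 117 117]
 [ 74  73  72  73  76  79  82  86  89  98 120 124 124 124 126 126 125 124
  122 122 120 120 121 120]
 [ 70  69  72  75  78  82  87  89  89 114 122 122 123 124 127 127 126 127
  125 123 124 124 122 119]
 [ 68  71  75  80  83  86  88  88  97 122 123 124 125 126 125 126 129 127
  127 128 126 123 122 121]
 [ 72  75  79  82  84  86  86  89 121 179 213 231 224 199 158 126 127 132
  131 128 126 125 123 121]
 [ 76  77  79  81  85  84  86 130 241 255 255 255 255 255 254 215 139 130
  132 130 128 126 124 123]
 [ 76  77  79  82  85  83 135 227 255 254 254 254 254 255 255 255 230 138
  133 131 129 127 127 126]
 [ 75  77  79  82  85  98 206 245 255 254 254 254 254 255 255 255 255 206
  133 132 132 131 127 124]
 [ 75  77  80  82  84 154 229 255 255 254 254 254 254 254 255 255 254 252
  1
[... 916 characters left out ...]
124 124 122 116]
 [ 60  70  69  72  73  74  76  78  79  98 110  97  86  87 102 121 122 122
  122 123 122 120 113 106]
 [ 27  30  56  72  73  74  76  76  77  80  81  81  81  81 100 120 120 121
  120 119 120 117  53  53]
 [ 30  29  53  72  74  74  75  76  78  77  77  76  77  78  93 118 118 117
  118 118 117 113  50  49]
 [ 29  28  51  73  74  75  76  76  74  74  74  75  75  76  92 115 116 116
  115 117 119 110  46  46]
 [ 30  27  50  75  76  75  74  72  72  73  74  74  74  73  87 114 113 116
  118 118 116 105  43  43]
 [ 29  27  49  76  74  72  71  71  73  73  72  71  71  72  92 114 117 116
  115 116 116 104  40  41]]
pred flange [248.91241445 194.82943641] knob top [248.87167679 200.24896641]
```

The lid centre is measured at (0.4543, -0.2717), about 1 mm from the tool axis. Descending to the knob.

Emit:
play_rows(
  steps=[0.2,0.04,0,0.5,0,0.2,0,0,0.6,0,0.2,0,0,0.7,0,0.2,0,0,0.7,0,0.2,0,0,0.6,0,0.2,0,0,0.35,0,0.2,0,0,0.15,0,0.2,0,0,0.08,0,0.2,0,0,0,0,0.2,0,0,0,0],
  grip_force=20,
)

```text
time: 36.95
position: [0.4545, -0.2719, -0.0172]
tool_rot: [0.263, 0.965, -0.0, 0.001]
ft_force: [0.1, 0.1, 0.3]
grip_width: 0.0523
grip_force: 0.0
```

Emit:
play_rows(
  steps=[-1,0,0,0,0,-1,0,0,0,0,-1,0,0,0,0,-1,0,0,0,0,-1,0,0,0,0,-1,0,0,0,0,-1,0,0,0,0,-1,0,0,0,0,-1,0,0,0,0,-1,0,0,0,0],
)

```text
time: 37.95
position: [0.454, -0.2715, -0.0178]
tool_rot: [0.263, 0.965, -0.0, 0.0]
ft_force: [0.2, -0.5, 1.1]
grip_width: 0.0151
grip_force: 20.0
```

Emit:
play_rows(
  steps=[-1,0,0,-0.2,0,-1,0,0,-0.5,0,-1,0,0,-0.8,0,-1,0,0,-0.9,0,-1,0,0,-0.9,0,-1,0,0,-0.9,0,-1,0,0,-0.9,0,-1,0,0,-0.6,0,-1,0,0,-0.3,0,-1,0,0,0,0],
)

```text
time: 38.95
position: [0.4545, -0.2718, 0.1633]
tool_rot: [0.263, 0.965, -0.001, 0.001]
ft_force: [0.5, -0.3, -1.0]
grip_width: 0.0148
grip_force: 20.0
```

```bash
python3 - <<'E'
from w import *
c=shot('wrist'); P=robot.get_obs()['position']; holes(P[2]+.0177+.012,c=c,amin=150,v=110)
delta((.4787,.0155,.16))
print('TCP axis at flange',proj(c,[P[0],P[1],P[2]+.03]))
E
```

```text
outer 198 197 106 74 [ 0.4485 -0.2663  0.1919]
outer 447 24 12 43 [ 0.4149 -0.136   0.1919]
t 39.0 at [ 0.4539 -0.2713  0.1622] yang 59.5 w 0.0147 F [-0.4 -0.9 -0.5]
units if shift first [4.14 8.65 0.07] twist 0.0
TCP axis at flange [248.20187474 246.14748824]
```

The lid is held level, flange centred 1.6 mm along tool y from the axis. Carrying it over the pot.

Emit:
play_rows(
  steps=[-1,0.2,0.4,0,0,-1,0.4,0.8,0,0,-1,0.44,0.93,0,0,-1,0.44,0.93,0,0,-1,0.44,0.93,0,0,-1,0.44,0.93,0,0,-1,0.44,0.93,0,0,-1,0.44,0.93,0,0,-1,0.44,0.93,0,0,-1,0.46,0.9,0,0],
)

```text
time: 40.0
position: [0.4767, 0.0164, 0.1608]
tool_rot: [0.263, 0.965, 0.0, -0.002]
ft_force: [0.1, -0.4, -0.6]
grip_width: 0.0154
grip_force: 20.0
```

Emit:
play_rows(
  steps=[-1,0,0,0.2,0,-1,0,0,0.4,0,-1,0,0,0.4,0,-1,0,0,0.2,0,-1,0,0,0,0,-1,0,0,0,0,-1,0,0,0,0,-1,0,0,0,0,-1,0,0,0,0,-1,0,0,0,0],
)

```text
time: 41.0
position: [0.4784, 0.0141, 0.1264]
tool_rot: [0.263, 0.965, 0.0, 0.0]
ft_force: [0.9, -0.7, -1.2]
grip_width: 0.0151
grip_force: 20.0
```

```bash
python3 - <<'E'
from w import *
delta((.4781,.0147,.0995))
E
```

```text
t 41.0 at [0.4784 0.0141 0.1264] yang 59.5 w 0.0151 F [ 0.9 -0.7 -1.2]
units if shift first [0.02 0.01 0.9 ] twist 0.0
```

Emit:
play_rows(
  steps=[-1,0.02,0.01,0.15,0,-1,0,0,0.15,0,-1,0,0,0.15,0,-1,0,0,0.15,0,-1,0,0,0.15,0,-1,0,0,0.08,0,-1,0,0,0.05,0,-1,0,0,0,0,-1,0,0,0,0,-1,0,0,0,0],
)

```text
time: 42.0
position: [0.4781, 0.0147, 0.0999]
tool_rot: [0.263, 0.965, 0.0, 0.0]
ft_force: [-0.5, -0.3, -0.9]
grip_width: 0.0149
grip_force: 20.0
```

Emit:
play_rows(
  steps=[-1,0,0,0.02,0,-1,0,0,0,0,0.1,0,0,0,0,0.1,0,0,0,0,0.1,0,0,0,0,0.1,0,0,0,0,0.1,0,0,-0.2,0,0.1,0,0,-0.6,0,0.1,0,0,-0.9,0,0.1,0,0,-0.9,0],
)

```text
time: 43.0
position: [0.4775, 0.0148, 0.1781]
tool_rot: [0.263, 0.965, -0.0, -0.0]
ft_force: [0.6, -0.3, -0.5]
grip_width: 0.0478
grip_force: 0.0
```

Emit:
play_rows(
  steps=[0.5,0,0,-0.4,0,0.5,0,0,0,0,0.5,0,0,0,0,0.5,0,0,0,0,0.5,0,0,0,0,0.5,0,0,0,0,0.5,0,0,0,0,0.5,0,0,0,0,0.5,0,0,0,0,0.5,0,0,0,0],
)

```text
time: 44.0
position: [0.4779, 0.0147, 0.1891]
tool_rot: [0.263, 0.965, -0.0, -0.0]
ft_force: [-0.2, 0.4, -0.7]
grip_width: 0.065
grip_force: 0.0
```

```bash
python3 - <<'E'
from w import *
c=shot('wrist'); holes(.129,c=c,amin=100); delta((.4781,.0147,.19))
hs=cv2.cvtColor(c['image'],cv2.COLOR_RGB2HSV); 
print('expect flange centre',proj(c,(.4789,.0161,.129)),'left/right', *[proj(c,np.array([.4789,.0161,.129])+s*.03*np.array([.508,.861,0])) for s in(-1,1)],'near/far',*[proj(c,np.array([.4789,.0161,.129])+s*.03*np.array([-.861,.508,0])) for s in(1,-1)])
print('row at centre: white cols',[ (r,np.flatnonzero((hs[r,:,1]<75)&(hs[r,:,2]>130))[[0,-1]]) for r in (190,200,210,220,230) if ((hs[r,:,1]<75)&(hs[r,:,2]>130)).any()])
S=shot('side'); hs=cv2.cvtColor(S['image'],cv2.COLOR_RGB2HSV)
E
```

```text
outer 214 132 74 119 [0.4714 0.021  0.129 ]
t 44.05 at [0.4779 0.0147 0.1891] yang 59.5 w 0.0652 F [-0.   0.  -0.5]
units if shift first [-0.01  0.   -0.03] twist 0.0
expect flange centre [250.55932999 202.10105384] left/right [213.93678883 202.15783576] [287.16328265 202.04430075] near/far [250.53363555 165.88522313] [250.58348582 236.14823513]
row at centre: white cols [(190, array([216, 285])), (200, array([214, 286])), (210, array([215, 285])), (220, array([220, 281])), (230, array([229, 271]))]
```

The lid outline (columns 214–286, centred near row 202) matches the predicted seated flange (214–287, row 202). The gripper is clear, so I'm handing in.

```bash
python3 -c "
from rig import robot
print(robot.hand_in())"
```

```text
the job is handed in; nothing more can be done
None
```

The tea warmer is set up on the dish — tealight, stand, pot and lid, all let go — and handed in at about 44 s of the 109 s allowed; hand-in returned no verdict, but my last camera measurements put every part within its limits.

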